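# Press the grease injector onto a tilted nipple and hold it down

### The arm

A 7-joint arm with a two-finger parallel gripper is mounted at the origin on the work surface; the furniture and walls round the work are solid. World frame = base frame: x ahead of the robot, y to its left, z up, the work surface at z = 0. Lengths are in m, angles in degrees, forces in N, time in s.
With the tool pointing down it reaches from about 0.425 to 0.875 m from the base axis. Payload 4.7 kg.
Tool frame: the origin (TCP) lies on the centre line of the jaws, within the pads' length; the fingertips stand ahead of it and the grasp point (between the pads) lies 2 mm behind it (env.tip_reach is the x of the fingertips in the tool frame, in m); x points along the fingers, z is the direction in which the jaws open and shut, and the axes are right-handed (so a half turn about x gives the same grasp; the last joint's range is limited). The gripper opens to 87 mm and grips with 3 to 60 N. Pads are 19 mm wide; open, the fingers measure 117 mm over their backs; the gripper's body (75 mm by 190 mm) begins 51 mm behind the grasp point.
Start: joints at [-69.208, 18.392, -4.016, 83.108, 1.295, 78.541, -3.26], TCP at [0.222, 0.611, 0.24] pointing down, gripper open.
Joint ranges: [-163.93, 163.93], [-17.29, 119.83], [-79.2, 71.16], [3.27, 140.29], [-89.18, 269.18], [5.43, 117.66], [-154.24, 154.24]. Speed limits (degrees/s): [147.25, 147.25, 180, 180, 180, 180, 180].

### API

Orientations are given as [roll, pitch, yaw] about the fixed x, y, z axes, in that order (R = Rz(yaw) Ry(pitch) Rx(roll)).
In Python, from cell import telemetry, optics, env, models gives the robot as it stands.
- The arm moves only by the shell command python3 -m pendant 'ROWS' [FORCE]. ROWS is JSON, a list of rows, each a list of 3 entries, a list of its own where there are three numbers: the finger opening in mm, from 0 to 87, then the shift along the tool's x, y, z in mm, then the turn, a rotation vector about the tool's x, y, z in rad. A call has 1 to 10 rows; each row is the pose to reach, as a shift and turn from the pose commanded when the call began, along the tool's axes at that moment; what a row does not reach only later rows make up. A row lasts 1/12 s, in which the tool goes at most 41.7 mm and 7.16 degrees, less where a joint would pass 70% of its speed; a pose out of reach is approached as far as the arm can. A call with a gripper value outside its range is refused whole. The fingers move at their own pace and stop on an object; FORCE is the grip in N (left out, the last holds). Time passes only in rows, so rows that repeat a pose let the fingers close. It gives the time, the measured TCP pose, the force and the opening at its end, in the units of the state.
- telemetry.get_obs(): the state, without advancing time (a new reading comes with each control period).
- optics.read_camera(name): name is "scene" or "top" or "wrist"; returns a dict with "image" (384x512x3 uint8, blue, green, red), "range_z" (384x512 float32, m along the optical axis (not along the pixel's ray), 0 where there is no reading), "fx", "fy", "cx", "cy" (pixels), "cam_to_world" (4x4, takes a point from camera to world coordinates). Camera axes: x right, y up, looking along -z (the intrinsics and any distortion apply to the point x, -y, -z); pixel columns grow to the right and rows downward; lengths in m; the calibration is good to about 2 mm. A picture is of the moment at which its call begins.
- env.sign_off(): hands the job in, once; it reports no verdict.
Trained networks look in the newest picture that a camera, given by its name, has taken for a name from the list of things; names that differ only in an ending like _2 or _b are one class to them, and where a whole thing is asked for, a point or a joint stands for the part that bears it (a point fixed in the world has none). Each returns a list of dicts, best first, with "confidence" (0 to 1); they miss things now and then, are a little off and sometimes report something else, mostly with a low value. They report only what shows in the picture. A call takes as long as a camera call.
- models.masks_of(camera, label): "pixels" (384x512 bool, what is visible of it) and "extent" ([left, top, right, bottom] as shares, 0 to 1, of the picture: columns of its width, rows of its height, round what is visible of it).
- models.landmark_of(camera, label): "centre" ([row, column] as shares, 0 to 1, of the picture: columns of its width, rows of its height: a listed point, or the origin of a listed thing).
The state is a dict: "time_s": time; "qpos": joint angles; "joint_velocities": joint speeds; "effort": joint torques, N m; "tool_pos": TCP position; "tool_rot": TCP orientation; "force": force on the tool from outside, world axes, zero at the start; "wrist_torque": the same for the moment, N m; "grip_width": finger opening in m.
Only numpy, scipy, OpenCV 4.12 (cv2) and the standard library are available. Lean on these libraries where they do the work, as an engineer would, in place of code of your own. Each camera call takes 0.05 s, during which the arm holds its last target.

### The job

Take the push-type grease injector out of its stand, pass its coupler end down through the guide eye of the bearing block and press it squarely onto the tilted grease nipple until both spring catches snap shut over the coupler. Then press on until the nipple's spring-loaded valve ring is pushed down to its stop, or very nearly, and finish like that: still gripping the injector and still pressing it down against the spring. Leave the vial, the bottle and the petri dish standing undisturbed.

Things in the scene. Friction and masses are not known exactly. Their poses are not given: they have to be found in the camera images.
- injector: Push-type grease injector: straight round rigid rod, 148 mm long, about 0.18 kg, loose, upright in the stand's well, coupler down. Origin: centre of its lower end; z runs up the rod. Along z: 0-24 mm steel coupler, 24 mm diameter (its lower 8 mm taper to 16.5), with a bore from below (12 mm wide at the mouth, 19 inside, 20 deep); 24-84 mm shaft, 15 mm diameter; then the handle and a small end cap.
- grip (a point): Point on the injector's axis in the middle of its handle, 114 mm above the lower end: the place to grip. The handle is a round aluminium sleeve of 26 mm diameter from 84 to 144 mm, with four dark rings. Axes as injector.
- stand: Grey plastic stand block 70 x 70 x 45 mm, fixed. Origin: centre of its underside. In the middle of its top a round well, diameter 27 mm, 40 mm deep, in which the injector stands (its lower end 5 mm above the worktop).
- block: Grey bearing block, fixed: foot 110 x 90 x 12 mm, round housing with a short steel shaft through it along the block's y. Origin: centre of the underside of the foot. The nipple leans 30 degrees from vertical towards the block's -x.
- nipple: Tilted boss (48 mm diameter) with the grease nipple, fixed on the block. Origin: centre of the boss face; z is the nipple axis, up and out, 30 degrees from vertical. Along z: pin of 9 mm diameter, 19 mm long, tapered tip; brass valve ring round it, 24 mm diameter, top at 12 mm when free, 2 mm at its stop; spring catches at its +y and -y; guide eye from 42 to 58 mm.
- eye (a point): Centre of the upper mouth of the guide eye, an aluminium ring coaxial with the nipple, 58 mm along the nipple axis from the boss face; axes as nipple. Funnel mouth about 40 mm wide, narrowing over 8 mm to a hole of 27 mm diameter, 8 mm long, carried by a flat aluminium plate on the nipple's +x side.
- valve_ring (a joint): How far the valve ring is pressed down along the nipple axis, in m: 0 free, 0.010 at its stop. Spring force 3 N at 0, 10 N at 0.010. With the coupler snapped on but let go, the spring lifts it back against the catches and the ring stands at about 0.005.
- catch_a (a joint): Spring catch at the nipple's +y: angle in rad, 0 shut, about 0.1 while the coupler passes. Each catch carries a roller of 8 mm diameter, centre 35 mm along the nipple axis; 18 mm gap between the two rollers. They snap in over the coupler's upper shoulder once its lower end is down to about 8 mm above the boss face. Pressing it on takes roughly 5 to 12 N.
- catch_b (a joint): The same catch at the nipple's -y side: 0 shut, about 0.1 rad while the coupler passes between the rollers.
- vial: Bystander: small glass vial with a white cap, diameter 27 mm, 60 mm high, loose. Origin: centre of its underside.
- bottle: Bystander: white bottle with a red screw cap, diameter 52 mm, 100 mm high, loose. Origin: centre of its underside.
- dish: Bystander: flat clear petri dish with lid, diameter 63 mm, 16 mm high, loose. Origin: centre of its underside.

How it is judged (in metres and radians):
On the way, in this order (a step that is already met when the one before it is completed fails the run):
1. the coupler end is through the guide eye, not yet on the valve ring (z of injector in the frame of nipple between 0.0125 and 0.046 m and x of injector in the frame of nipple between -0.005 and 0.005 m and y of injector in the frame of nipple between -0.005 and 0.005 m and angle between the z axis of injector and the z axis of nipple, either way round below 0.2 rad).
2. the coupler is pressed home on the nipple and both catches have snapped shut over it (z of injector in the frame of nipple below 0.009 m and value of joint each of catch_a, catch_b below 0.04 rad), for 0.1 s.
At the end, for the whole second after the job is handed in: The coupler sits on the nipple (lower end within 6 mm of the boss face, within 4 mm of the axis, within 7 degrees of it), both catches are shut over it (under 0.04 rad), and the gripper, still holding the injector with over 4 N, presses the valve ring down more than 7.5 mm of its 10 mm travel (value of joint valve_ring above 0.0075 m and z of injector in the frame of nipple below 0.006 m and x of injector in the frame of nipple between -0.004 and 0.004 m and y of injector in the frame of nipple between -0.004 and 0.004 m and angle between the z axis of injector and the z axis of nipple, either way round below 0.12 rad and value of joint each of catch_a, catch_b below 0.04 rad and contact force between injector and valve_ring above 4 N and contact force between the fingers and injector above 4 N); the arm keeps its last pose, push and grip.
It fails at once if the vial, the bottle or the petri dish is knocked over or shoved more than 2 cm (distance of any of vial, bottle, dish from where it was at the start of the episode above 0.02 m or angle between any of vial, bottle's own z axis and vertical above 0.5 rad).
It also fails if it takes over 38 s, if anything falls off the work surface, if the arm or the gripper's body presses on something with over 40 N, if the wrist force passes 120 N, or if a joint passes its speed limit or range.

## Working session

There is one attempt and no reset: what is moved stays moved. The work goes in short steps, Python scripts to look and compute and a shell command to move; the robot and the scene stay as the last step left them, time stands still between calls to the robot, and variables do not carry over. Pictures are saved under pics/ and viewed, and the job is handed in when it is done.

```bash
ls; mkdir -p pics; cat > h.py <<'E'
import numpy as np,cv2
from cell import telemetry,optics,env,models
from scipy.spatial.transform import Rotation as R
def snap(n,f):
    d=optics.read_camera(n); cv2.imwrite('pics/'+f,d['image']); return d
def px2w(d,u,v,z=None):
    z=d['range_z'][int(round(v)),int(round(u))] if z is None else z
    p=np.array([(u-d['cx'])/d['fx']*z,-(v-d['cy'])/d['fy']*z,-z,1]); return (d['cam_to_world']@p)[:3]
def cloud(d,m):
    v,u=np.nonzero(m&(d['range_z']>0)); z=d['range_z'][v,u]
    P=np.stack([(u-d['cx'])/d['fx']*z,-(v-d['cy'])/d['fy']*z,-z,np.ones_like(z)]); return (d['cam_to_world']@P)[:3].T
E
python3 - <<'E'
from h import *
print(telemetry.get_obs(), env.tip_reach)
for c in ['scene','top','wrist']:
    d=snap(c,c+'0.png'); print(c,[k for k in d if k not in('image','range_z')],d['fx'],d['cx'],d['cy'],np.round(d['cam_to_world'],3).tolist())
    for l in ['injector','grip','stand','block','nipple','eye','vial','bottle','dish']:
        m=models.landmark_of(c,l)
        for q in m[:1]:
            r,cc=q['centre']; print(l,round(q['confidence'],2),round(cc*512),round(r*384),np.round(px2w(d,min(cc*512,511),min(r*384,383)),3))
E
```

```text
pics
{'time_s': 0.0, 'qpos': array([-69.20713048,  18.44028968,  -4.01337614,  83.17515701,
         1.29466062,  78.53938279,  -3.26014488]), 'joint_velocities': array([-1.76211554e-02,  2.88646572e-05, -1.69461161e-02,  1.90805305e-02,
       -6.50289925e-03, -4.37355595e-04,  7.56985921e-03]), 'effort': array([ 3.87464306e-04, -4.91284096e+01, -4.03589364e-01, -3.12527239e+01,
       -6.37747790e-02,  4.37710178e-02,  1.87242508e-04]), 'tool_pos': array([0.2220431 , 0.61035007, 0.238445  ]), 'tool_rot': array([-176.8516248 ,   89.89021814, -106.83699693]), 'force': array([ 0.39633928, -0.90152989, -0.02248223]), 'wrist_torque': array([ 0.0022412 , -0.02981673,  0.04774475]), 'grip_width': 0.08740498622961913} 0.017
scene ['fx', 'fy', 'cx', 'cy', 'cam_to_world'] 391.5285670768346 254.44750797885797 190.2913404735248 [[0.714, 0.469, -0.52, -0.086], [-0.7, 0.469, -0.538, -0.515], [-0.009, 0.748, 0.663, 0.789], [0.0, 0.0, 0.0, 1.0]]
injector 0.73 313 230 [ 0.497 -0.126  0.044]
grip 0.59 313 199 [ 0.505 -0.108  0.133]
stand 0.74 207 145 [0.525 0.335 0.068]
block 0.79 213 154 [0.532 0.3
[... 299 characters left out ...]
320607 [[-0.019, 0.994, -0.112, 0.362], [-1.0, -0.02, -0.002, 0.061], [-0.005, 0.112, 0.994, 1.208], [0.0, 0.0, 0.0, 1.0]]
injector 0.46 309 183 [ 0.511 -0.09   0.049]
grip 0.67 313 174 [ 0.523 -0.089  0.148]
stand 0.87 309 181 [ 0.52  -0.093  0.033]
block 0.74 176 178 [0.533 0.327 0.058]
nipple 0.59 171 177 [0.536 0.34  0.069]
eye 0.86 164 186 [0.513 0.374 0.017]
vial 0.62 193 233 [0.362 0.273 0.058]
bottle 0.55 257 162 [0.577 0.071 0.073]
dish 0.84 352 233 [ 0.352 -0.223  0.021]
wrist ['fx', 'fy', 'cx', 'cy', 'cam_to_world'] 265.7972676808029 258.3538996987607 194.4021204423069 [[0.342, -0.909, -0.237, 0.157], [0.94, 0.331, 0.086, 0.635], [-0.0, -0.252, 0.968, 0.384], [0.0, 0.0, 0.0, 1.0]]
```

View pics/scene0.png

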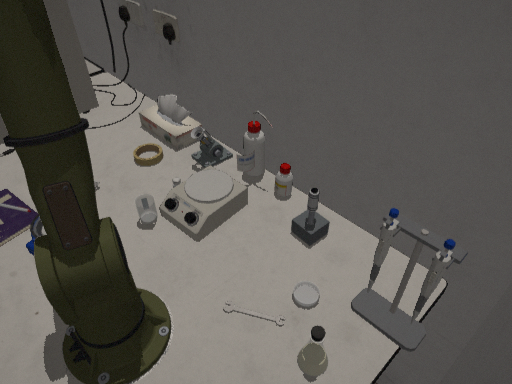

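View pics/top0.png

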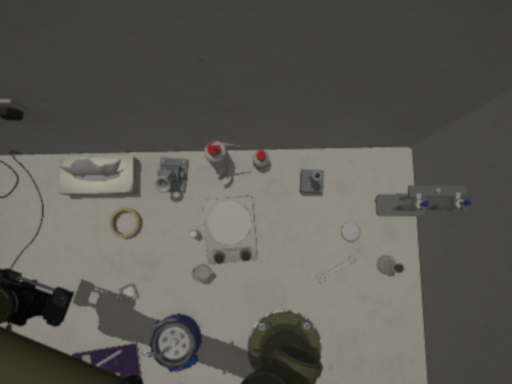

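View pics/wrist0.png

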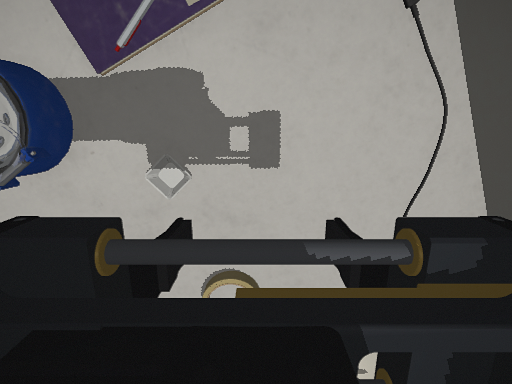

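```bash
python3 - <<'E'
from h import *
print(R.from_euler('xyz',telemetry.get_obs()['tool_rot'],degrees=True).as_matrix().round(3))
for c in ['scene','top']:
    d=optics.read_camera(c)
    for l in ['injector','stand','block','nipple','eye','vial','bottle','dish','catch_a','valve_ring']:
        m=models.masks_of(c,l)
        for q in m[:2]:
            P=cloud(d,q['pixels']); print(c,l,round(q['confidence'],2),len(P),*( [np.percentile(P,[2,50,98],axis=0).round(3).tolist()] if len(P) else []))
    im=d['image']
    k=(160,110,290,180) if c=='scene' else (120,130,280,220)
    cr=cv2.resize(im[k[1]:k[3],k[0]:k[2]],None,fx=5,fy=5,interpolation=cv2.INTER_CUBIC); cv2.imwrite(f'pics/{c}_blk.png',np.clip(cr*1.5,0,255).astype('uint8'))
    # tall things near the path
    P=cloud(d,d['range_z']>0); s=(P[:,0]>.3)&(P[:,0]<.75)&(P[:,1]>-.2)&(P[:,1]<.55); P=P[s]
    for x0 in np.arange(.3,.75,.05):
        print(round(x0,2),[ (lambda a: round(float(a.max()),2) if len(a) else 0)(P[(P[:,0]>=x0)&(P[:,0]<x0+.05)&(P[:,1]>=y)&(P[:,1]<y+.05)][:,2]) for y in np.arange(-.2,.55,.05)])
E
```

```text
[[ 0.    -0.94   0.342]
 [ 0.     0.342  0.94 ]
 [-1.    -0.     0.   ]]
scene injector 0.75 284 [[0.504, -0.113, 0.038], [0.511, -0.105, 0.112], [0.524, -0.094, 0.153]]
scene stand 0.94 854 [[0.48, -0.137, 0.0], [0.5, -0.113, 0.041], [0.549, -0.065, 0.047]]
scene block 0.69 917 [[0.494, 0.302, 0.002], [0.526, 0.334, 0.037], [0.597, 0.461, 0.121]]
scene nipple 0.62 318 [[0.494, 0.328, 0.001], [0.52, 0.344, 0.093], [0.609, 0.464, 0.124]]
scene eye 0.62 332 [[0.494, 0.327, 0.001], [0.521, 0.343, 0.091], [0.605, 0.464, 0.125]]
scene bottle 0.9 455 [[0.563, 0.034, 0.008], [0.576, 0.049, 0.06], [0.598, 0.077, 0.099]]
scene dish 0.79 570 [[0.326, -0.253, 0.005], [0.353, -0.225, 0.016], [0.386, -0.196, 0.019]]
scene dish 0.51 355 [[0.491, 0.328, 0.001], [0.521, 0.345, 0.091], [0.615, 0.466, 0.125]]
scene catch_a 0.51 37 [[0.51, 0.33, 0.073], [0.52, 0.333, 0.086], [0.532, 0.341, 0.103]]
0.3 [0.02, 0.0, 0.0, 0.0, 0.0, 0.08, 0.09, 0.09, 0.09, 0.06, 0.0, 0.0, 0.0, 0.0, 0.0]
0.35 [0.02, 0.0, 0.0, 0.0, 0.0, 0.09, 0.09, 0.1, 0.09, 0.06, 0.0, 0.0, 0.03, 0.03, 0.03]
0.4 [0.0, 0.0, 0.0, 0.0, 0.0, 0.0
[... 1191 characters left out ...]
.02, 0.01, 0.01, 0.01, 0.01, 0.1, 0.1, 0.1, 0.1, 0.07, 0.01, 0.01, 0.02, 0.03, 0.03]
0.4 [0.01, 0.01, 0.01, 0.01, 0.01, 0.09, 0.1, 0.1, 0.1, 0.01, 0.01, 0.01, 0.01, 0.03, 0.03]
0.45 [0.01, 0.05, 0.05, 0.01, 0.01, 0.08, 0.09, 0.1, 0.08, 0.01, 0.11, 0.12, 0.01, 0.06, 0.06]
0.5 [0.01, 0.16, 0.16, 0.01, 0.01, 0.01, 0.01, 0.11, 0.01, 0.01, 0.13, 0.13, 0.01, 0.06, 0.06]
0.55 [0.01, 0.05, 0.05, 0.01, 0.1, 0.1, 0.21, 0.23, 0.18, 0.01, 0.09, 0.09, 0.01, 0.11, 0.12]
0.6 [0.01, 0.01, 0.01, 0.01, 0.08, 0.1, 0.22, 0.23, 0.18, 0.01, 0.02, 0.02, 0.01, 0.06, 0.06]
0.65 [0.71, 0.71, 0.71, 0.71, 0.71, 0.71, 0.72, 0.72, 0.72, 0.72, 0.72, 0.72, 0.72, 0.68, 0.61]
0.7 [0, 0, 0, 0, 0, 0, 0, 0, 0, 0, 0, 0, 0, 0, 0]
```

View pics/scene_blk.png

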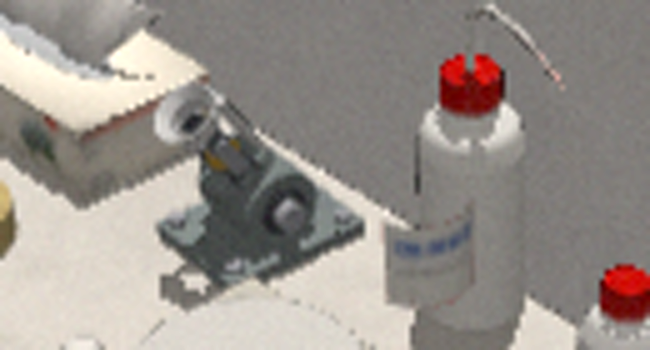

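View pics/top_blk.png

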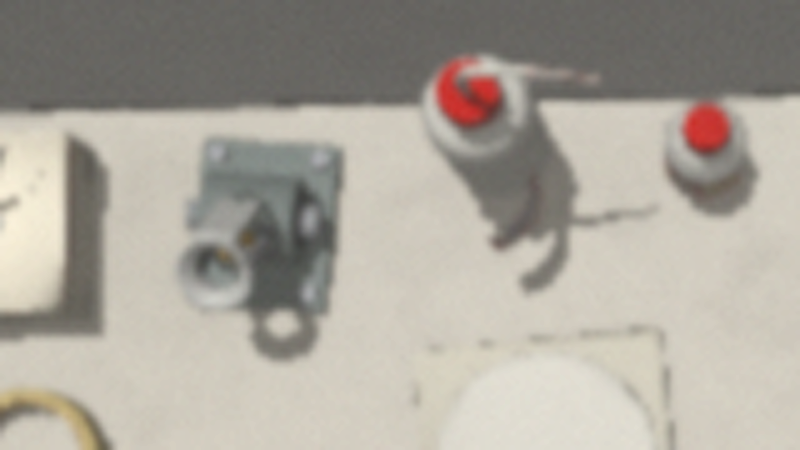

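```bash
python3 -m pendant '[[87,[-60,0,0],[0,0,0]],[87,[-60,-393,-144],[-0.35,0,0]],[87,[-60,-393,-144],[-0.35,0,0]],[87,[-60,-393,-144],[-0.35,0,0]],[87,[-60,-393,-144],[-0.35,0,0]],[87,[-60,-393,-144],[-0.35,0,0]],[87,[-60,-393,-144],[-0.35,0,0]],[87,[-60,-393,-144],[-0.35,0,0]],[87,[-60,-393,-144],[-0.35,0,0]],[87,[-60,-393,-144],[-0.35,0,0]]]'
python3 -m pendant '[[87,[0,0,0],[0,0,0]],[87,[0,0,0],[0,0,0]]]'
```

```text
time_s: 3.43
tool_pos: [0.5082, 0.3695, 0.298]
tool_rot: [-42.9, 90.0, 47.1]
force: [0.0, 0.1, -0.1]
grip_width: 0.087
time_s: 3.6
tool_pos: [0.5098, 0.3677, 0.2976]
tool_rot: [-129.4, 89.9, -39.8]
force: [-0.9, -0.4, -0.1]
grip_width: 0.0872
```

```bash
python3 - <<'E'
from h import *
d=snap('wrist','w1.png'); np.savez('w1.npz',**d)
print(d['cam_to_world'].round(3), telemetry.get_obs()['qpos'])
for l in ['eye','nipple','block']:
    for q in models.landmark_of('wrist',l)[:1]:
        r,cc=q['centre']; print(l,round(q['confidence'],2),round(cc*512),round(r*384),np.round(px2w(d,min(cc*512,511),min(r*384,383)),3))
E
```

```text
[[ 0.006 -0.968 -0.253  0.441]
 [ 1.     0.006  0.003  0.369]
 [-0.001 -0.253  0.968  0.442]
 [ 0.     0.     0.     1.   ]] [-43.29949902  14.45847215   5.91414475  81.61026278  -1.50905108
  84.00815006  52.51543591]
eye 0.68 250 176 [0.522 0.354 0.012]
nipple 0.78 249 192 [0.521 0.356 0.122]
block 0.72 246 189 [0.526 0.351 0.083]
```

View pics/w1.png

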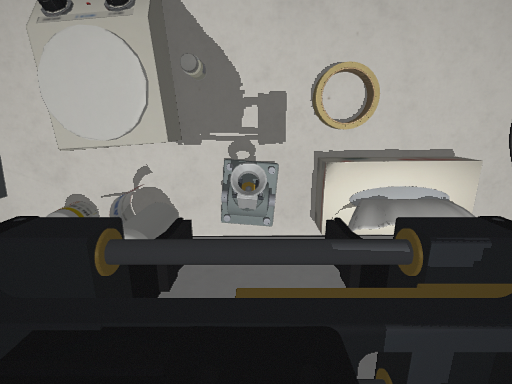

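```bash
python3 - <<'E'
from h import *
d=dict(np.load('w1.npz')); im=d['image']
x0,y0,x1,y1=210,150,290,235
cv2.imwrite('pics/w1z.png',cv2.resize(im[y0:y1,x0:x1],None,fx=7,fy=7,interpolation=cv2.INTER_CUBIC))
m=np.zeros(im.shape[:2],bool); m[y0:y1,x0:x1]=1
P=cloud(d,m); print(len(P))
h=np.zeros((y1-y0,x1-x0))
Z=np.full((384,512),np.nan)
vv,uu=np.nonzero(m&(d['range_z']>0)); Z[vv,uu]=P[:,2]
print('heights mm row/2')
for r in range(158,230,3): print(r,' '.join('%3d'%(Z[r,c]*1000) if Z[r,c]==Z[r,c] else ' --' for c in range(216,286,3)))
# foot top z~12mm
F=P[(P[:,2]>.008)&(P[:,2]<.018)&(P[:,0]>.44)]
rect=cv2.minAreaRect((F[:,:2]*1000).astype(np.float32)); print('foot',rect)
E
```

```text
6778
heights mm row/2
158   0  -1  -1   0   0   0   0   0   0   1   0   0   0   0   0   0   0   0   0   0   0   0   0   0
161  -1   0   0  11  12  11  11  11  11  10   9   9   6   5   0   1  -1   0   1   0   0  -1   0   0
164   0   0  -1  11  17  17  10  12 107 108 105 106 106 106  11  11  11  11  11  12  10   0   0  --
167  -1   0   0  12  16  17  11 110 109 106 104 106 105 108 108 108  11  10  16  13  12   0   0   1
170   0  -1  -1  11  11  16 112 107 108 106 104 105 104 107 108 109  11  11  16  16  10   0  --   1
173   0   0  -1  12  13  12 113 109 107 100  97  12  99 104 107 109 110  13  16  17  10   0  -1  -1
176   0   0  -3  13  13 114 113 110 101  11  11  12  12  11 106 110 112  12  12  12  10   0   0   0
179   0   0   0  12  11 119 114 112  97  57  57  57  56  58 102 112 115  12  11  11  11   0  -1   0
182   0   0   0  11  12 119 116 113  99  59  71  72  60  60  98 113 117  32  10  11  11  -1   0   0
185   0   0   0  12  12 122 121 116 102  74  73  73  73  97 113 117 120  46  11  11  12   0   0   0
188   0   0   0  12  11  56 125 121 116  76  81  83  75  99 118 121 121  50  1
[... 727 characters left out ...]
 0   0  11  10  54  55  55  56  54  58  59  59  58  60  59  59  59  11  10   9   0   0   0  -1
215   0   0  11  16  15  13  12  11  10  46  48  50  50  52  54  54  55  12  12  10  -1   0  -1   0
218   0   1  10  17  16  10  10  10  11  11  11  10  11  11  12  10  11  16  12  -1   0   0   0  -1
221   0   0  12  11  16  12  12  12  11  11  12  11  10  11  11  11  16  16  11   0   0   0   0   0
224   1   0   0   0   0   0   0  -1   0   0  10  10  10  11  10  11  12  16  11   0  -1   0   0   0
227   0   0  -1   0   0  -1   0   0   0   0  -1   0   1   0   0  -1  -2   0  -1  -1   0  -1   0   0
foot ((552.2766723632812, 351.5696716308594), (90.00269317626953, 110.09688568115234), 84.92914581298828)
```

View pics/w1z.png

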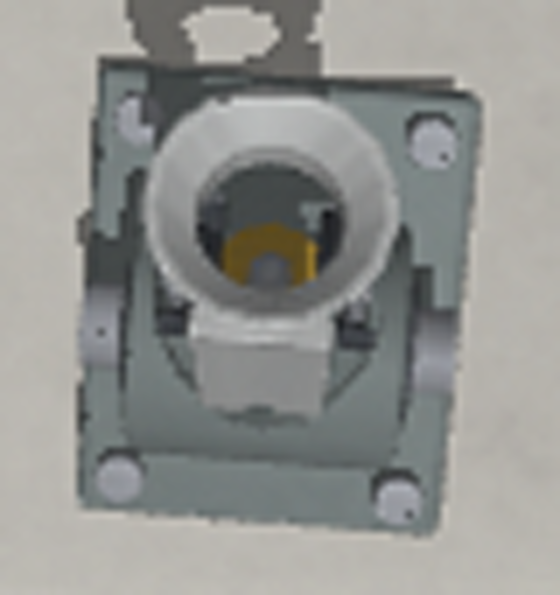

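```bash
cat > fit.py <<'E'
from h import *
from scipy.optimize import least_squares
def fitd(fs):
    P=np.concatenate([cloud(d,m) for d,m in fs]); 
    P=P[(P[:,2]>.085)]
    def nip(psi,th=np.pi/6):
        x=np.array([np.cos(th)*np.cos(psi),np.cos(th)*np.sin(psi),np.sin(th)]); z=np.array([-np.sin(th)*np.cos(psi),-np.sin(th)*np.sin(psi),np.cos(th)]); return np.stack([x,np.cross(z,x),z],1)
    def resid(p,full=False):
        Rn=nip(p[3],p[4]); Q=(P-p[:3])@Rn; r=np.hypot(Q[:,0],Q[:,1])
        e=Q[:,2]-np.minimum(0,-(20e-3-r)*8/6.5)
        s=(r>.0140)&(r<.0205)&(abs(Q[:,2]+.004)<.009)
        if full: return s,e,r,Q
        return s,e
    for p0 in [np.array([.495,.355,.114,-.08,np.pi/6])]:
        p=p0
        for fix in (1,1,1,1,1,1,0,0,0):
            s,_=resid(p)
            f=(lambda q: resid(np.r_[q,np.deg2rad(-5),np.pi/6])[1][s]*1e3) if fix else (lambda q: resid(q)[1][s]*1e3)
            r=least_squares(f,p[:3] if fix else p,loss='soft_l1',x_scale=[1e-2]*3 if fix else [1e-2]*3+[.1]*2)
            p=np.r_[r.x,np.deg2rad(-5),np.pi/6] if fix else r.x
            print(fix,s.sum(),p[:3].round(4),np.rad2deg(p[3:]).round(2),np.median(abs(r.fun)).round(2))
    return p
if __name__=='__main__':
    d=dict(np.load('w1.npz')); m=np.zeros((384,512),bool); m[155:205,225:275]=1
    p=fitd([(d,m)])
    F=cloud(d,np.ones((384,512),bool)); F=F[(abs(F[:,2]-.012)<.004)&(abs(F[:,0]-.55)<.09)&(abs(F[:,1]-.35)<.08)]
    print(np.median(F[:,2]), cv2.minAreaRect((F[:,:2]*1000).astype(np.float32)))
E
python3 fit.py
```

```text
1 145 [0.5057 0.3558 0.1172] [-5. 30.] 0.59
1 449 [0.5055 0.3558 0.1171] [-5. 30.] 0.6
1 439 [0.5055 0.3558 0.1171] [-5. 30.] 0.59
1 439 [0.5055 0.3558 0.1171] [-5. 30.] 0.59
1 439 [0.5055 0.3558 0.1171] [-5. 30.] 0.59
1 439 [0.5055 0.3558 0.1171] [-5. 30.] 0.59
0 439 [0.5054 0.356  0.1171] [-2.94 29.48] 0.57
0 436 [0.5054 0.3557 0.1171] [-5.69 29.89] 0.58
0 444 [0.5054 0.3559 0.1171] [-3.87 29.71] 0.57
0.011525510035342662 ((552.2766723632812, 351.5696716308594), (90.00269317626953, 110.09688568115234), 84.92914581298828)
```

```bash
python3 -m pendant '[[87,[0,-30,-468],[0,0,0]],[87,[0,-30,-468],[0,0,0]],[87,[0,-30,-468],[0,0,0]],[87,[0,-30,-468],[0,0,0]],[87,[0,-30,-468],[0,0,0]],[87,[0,-30,-468],[0,0,0]],[87,[0,-30,-468],[0,0,0]],[87,[0,-30,-468],[0,0,0]],[87,[0,-30,-468],[0,0,0]],[87,[0,-30,-468],[0,0,0]]]'

```

```text
time_s: 4.63
tool_pos: [0.5338, -0.0448, 0.2979]
tool_rot: [-51.0, 89.9, 39.3]
force: [0.7, 0.6, -0.5]
grip_width: 0.0867
```

```bash
python3 -m pendant '[[87,[0,0,-40],[0,0,0]],[87,[0,0,-45],[0,0,0]],[87,[0,0,-45],[0,0,0]]]'
python3 - <<'E'
from h import *
d=snap('wrist','w2.png'); np.savez('w2.npz',**d)
o=telemetry.get_obs(); print(o['tool_pos'],o['qpos'])
F=cloud(d,np.ones((384,512),bool)); F=F[(abs(F[:,0]-.52)<.06)&(abs(F[:,1]+.1)<.06)]
T=F[(abs(F[:,2]-.045)<.004)]
print(np.median(T[:,2]), cv2.minAreaRect((T[:,:2]*1000).astype(np.float32)))
for lo,hi in [(.06,.085),(.09,.12),(.12,.146),(.147,.16)]:
    T=F[(F[:,2]>lo)&(F[:,2]<hi)]; print(lo,len(T),(cv2.minEnclosingCircle((T[:,:2]*1000).astype(np.float32)),np.median(T,0).round(4)) if len(T) else '')
E
```

```text
time_s: 4.88
tool_pos: [0.5338, -0.0921, 0.2978]
tool_rot: [-128.5, 90.0, -38.7]
force: [-0.1, 1.6, 0.3]
grip_width: 0.0871
[ 0.53415422 -0.08915942  0.29765977] [-17.5716457    3.51869215  25.5980565   94.37098995  -1.58571499
  82.44509647  98.25076961]
0.044648208053394645 ((519.1658935546875, -97.80278015136719), (70.00468444824219, 70.3224868774414), 85.56106567382812)
0.06 0 
0.09 57 (((514.9766235351562, -97.72763061523438), 12.218038558959961), array([ 0.5078, -0.0958,  0.1047]))
0.12 66 (((518.5672607421875, -97.68119812011719), 13.135055541992188), array([ 0.5076, -0.0952,  0.138 ]))
0.147 381 (((519.00439453125, -97.69044494628906), 12.610306739807129), array([ 0.5183, -0.0976,  0.1511]))
```

View pics/w2.png

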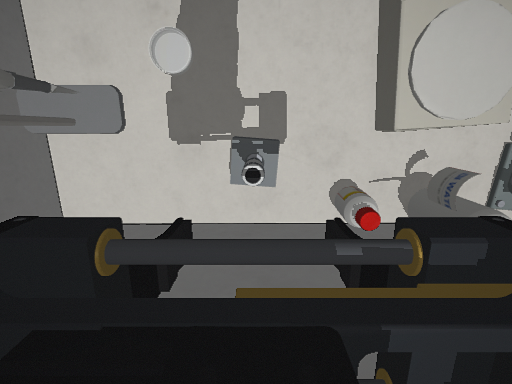

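```bash
python3 -m pendant '[[87,[0,15,-6],[0,0,0]],[87,[40,15,-6],[0,0,0]],[87,[80,15,-6],[0,0,0]],[87,[90,15,-6],[0,0,0]],[87,[90,15,-6],[0,0,0]]]'
cat >> h.py <<'E'
def pose():
    o=telemetry.get_obs(); return o['tool_pos'],R.from_euler('xyz',o['tool_rot'],degrees=True).as_matrix(),o
E
python3 - <<'E'
from h import *
p,M,o=pose(); print(p,M.round(4).tolist(),o['joint_velocities'].round(2),o['force'])
d=snap('wrist','w3.png')
p,M,o=pose(); print(p)
E
```

```text
time_s: 5.35
tool_pos: [0.5172, -0.0926, 0.2045]
tool_rot: [82.0, 89.6, 172.3]
force: [-0.1, 0.3, 0.5]
grip_width: 0.0872
[ 0.51718147 -0.09258584  0.20447992] [[-0.0069, -1.0, -0.0056], [0.0009, -0.0056, 1.0], [-1.0, 0.0069, 0.001]] [ 0.29 -1.73  0.77 -5.46  0.58  1.92 -0.21] [-0.08974967  0.33810042  0.48746751]
[ 0.51890783 -0.09344695  0.20710904]
```

View pics/w3.png

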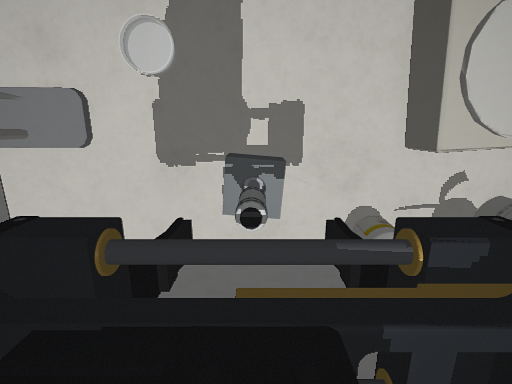

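```bash
python3 -m pendant '[[87,[0,0,-4],[0,0,0]],[87,[35,0,-4],[0,0,0]],[87,[70,0,-4],[0,0,0]],[87,[89,0,-4],[0,0,0]],[87,[89,0,-4],[0,0,0]],[87,[89,0,-4],[0,0,0]]]'
python3 - <<'E'
from h import *
for i in range(2):
    d=snap('wrist','w4.png')
    p,M,o=pose(); print(p,o['force'],M.round(3).tolist())
E
```

```text
time_s: 5.9
tool_pos: [0.5203, -0.0999, 0.12]
tool_rot: [-102.2, 89.9, -12.1]
force: [0.4, -0.6, 0.9]
grip_width: 0.0868
[ 0.52116946 -0.10001298  0.12104913] [ 0.93217832 -0.96997392  0.20036003] [[0.004, -1.0, -0.002], [-0.0, -0.002, 1.0], [-1.0, -0.004, -0.0]]
[ 0.52148017 -0.10005512  0.12143887] [ 0.54186657  0.22246038 -0.28244946] [[0.005, -1.0, -0.001], [-0.0, -0.001, 1.0], [-1.0, -0.005, -0.0]]
```

View pics/w4.png

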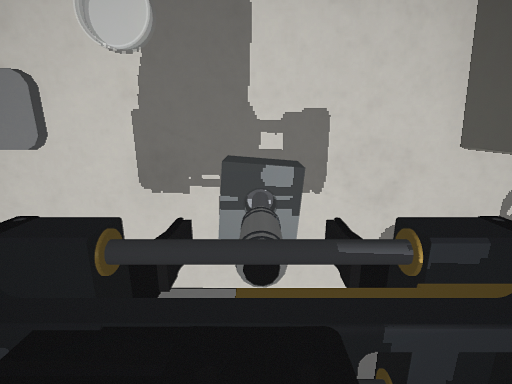

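```bash
python3 -m pendant '[[87,[3,2,2],[0,0,0]],[87,[3.5,2.5,2],[0,0,0]],[22,[3.5,2.5,2],[0,0,0]],[22,[3.5,2.5,2],[0,0,0]],[22,[3.5,2.5,2],[0,0,0]],[22,[3.5,2.5,2],[0,0,0]],[22,[3.5,2.5,2],[0,0,0]],[22,[3.5,2.5,2],[0,0,0]],[22,[3.5,2.5,2],[0,0,0]],[22,[3.5,2.5,2],[0,0,0]]]' 50
python3 - <<'E'
from h import *
p,M,o=pose(); print(p,o['force'],o['grip_width'],M.round(3).tolist())
E
```

```text
time_s: 6.83
tool_pos: [0.5167, -0.0978, 0.115]
tool_rot: [39.4, 90.0, 129.5]
force: [-0.1, 0.4, 0.5]
grip_width: 0.0418
[ 0.51666239 -0.09780273  0.11499137] [-0.10911517  0.37584513  0.45576147] 0.04183433096548923 [[-0.0, -1.0, -0.001], [0.0, -0.001, 1.0], [-1.0, 0.0, 0.0]]
```

```bash
python3 -m pendant '[[22,[0,0,0],[0,0,0]],[22,[0,0,0],[0,0,0]],[22,[0,0,0],[0,0,0]],[22,[0,0,0],[0,0,0]],[22,[0,0,0],[0,0,0]],[22,[0,0,0],[0,0,0]]]' 50
python3 - <<'E'
from h import *
for i in range(3):
    p,M,o=pose(); print(p,o['force'],o['grip_width'],o['qpos'],M.round(3).tolist())
    d=snap('wrist','w5.png')
E
```

```text
time_s: 7.33
tool_pos: [0.5167, -0.0977, 0.115]
tool_rot: [-1.1, 90.0, 89.0]
force: [0.1, -0.1, -0.8]
grip_width: 0.0252
[ 0.51666822 -0.09768231  0.1150108 ] [ 0.05773655 -0.10997443 -0.79493533] 0.025200600537444422 [-15.97116674   9.36049211  25.94262394 110.18524053  -4.65425172
  61.46385869 101.9719737 ] [[0.0, -1.0, -0.001], [0.0, -0.001, 1.0], [-1.0, -0.0, 0.0]]
[ 0.51667071 -0.09770939  0.11502589] [-0.11813683  0.52561139  0.10459567] 0.025199028905568587 [-15.96870735   9.35989885  25.94336293 110.18399543  -4.65454568
  61.4650083  101.97334866] [[0.0, -1.0, -0.001], [0.0, -0.001, 1.0], [-1.0, -0.0, 0.0]]
[ 0.51666393 -0.0976937   0.11501277] [ 0.54901441 -0.13550088 -0.4210719 ] 0.02502323800354959 [-15.97054658   9.36009213  25.943651   110.18548893  -4.65480434
  61.46399543 101.97246256] [[0.0, -1.0, -0.001], [0.0, -0.001, 1.0], [-1.0, -0.0, 0.0]]
```

View pics/w5.png

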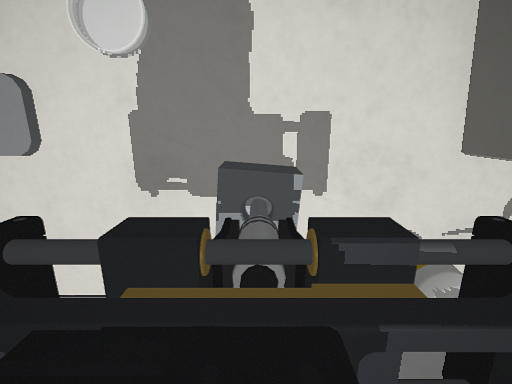

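```bash
python3 -m pendant '[[22,[-20,0,0],[0,0,0]],[22,[-50,0,0],[0,0,0]],[22,[-85,0,0],[0,0,0]],[22,[-120,0,0],[0,0,0]],[22,[-155,0,0],[0,0,0]],[22,[-155,0,0],[0,0,0]],[22,[-155,0,0],[0,0,0]]]'
cat > tgt.py <<'E'
from h import *
E_=np.array([.5055,.3558,.1176]); psi=np.deg2rad(-5); th=np.pi/6
xn=np.array([np.cos(th)*np.cos(psi),np.cos(th)*np.sin(psi),np.sin(th)]); n=np.array([-np.sin(th)*np.cos(psi),-np.sin(th)*np.sin(psi),np.cos(th)]); yn=np.cross(n,xn)
Rn=np.stack([xn,yn,n],1); N0=E_-.058*n
Rt=np.stack([-n,-xn,yn],1)
L=.110; off=np.array([0,-.0021])  # TCP height on injector; injector axis in tool y,z
def goal(s,dx=0,dy=0):
    p=N0+n*(s+L)+xn*dx+yn*dy-Rt[:,1]*off[0]-Rt[:,2]*off[1]; return p
off=np.array([-.0021,0.])
def delta(s,**k):
    p,M,o=pose(); g=goal(s,**k)
    print('pos',p.round(4),'goal',g.round(4),'shift mm',(M.T@(g-p)*1000).round(1),'turn',R.from_matrix(M.T@Rt).as_rotvec().round(4),'F',o['force'].round(2),'Fn',(Rn.T@o['force']).round(2))
    # injector in nipple frame
    a=p+M[:,1]*off[0]+M[:,2]*off[1]+M[:,0]*L
    print('inj in nipple mm',(Rn.T@(a-N0)*1000).round(2),'ang',np.rad2deg(np.arccos(min(1,-M[:,0]@n))).round(2), 't',o['time_s'],'w',o['grip_width'])
E
python3 - <<'E'
from tgt import *
d=snap('wrist','w6.png');s=snap('scene','s6.png')
delta(.083)
E
```

```text
time_s: 8.07
tool_pos: [0.5176, -0.098, 0.2718]
tool_rot: [-87.8, 89.8, 2.3]
force: [-0.5, 0.3, -2.8]
grip_width: 0.025
pos [ 0.5158 -0.0976  0.2685] goal [0.4364 0.3618 0.2335] shift mm [ 35.4  78.7 459.5] turn [ 0.0865  0.0233 -0.5257] F [ 1.09 -0.08 -2.42] Fn [-0.26  0.02 -2.64]
inj in nipple mm [  65.15 -450.58   67.65] ang 30.14 t 8.1667 w 0.025205900369594237
```

View pics/w6.png

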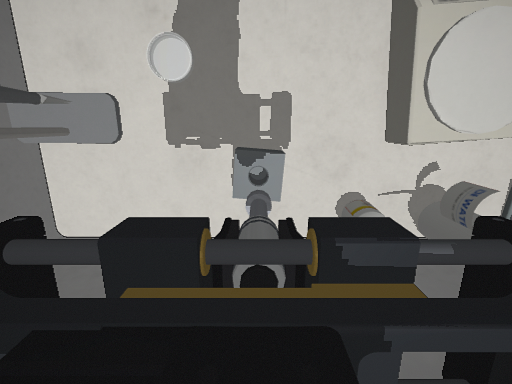

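View pics/s6.png

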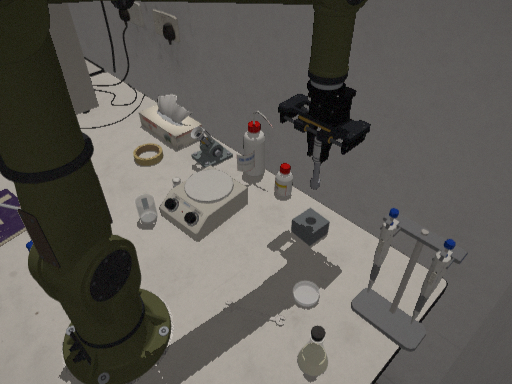

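```bash
python3 -m pendant '[[22,[0,38,10],[0,0,0]],[22,[0,70,35],[0,0,0]],[22,[0,79,75],[0,0,0]],[22,[0,79,116],[0,0,0]],[22,[0,79,157],[0,0,0]],[22,[0,79,198],[0,0,0]],[22,[0,79,239],[0,0,0]],[22,[0,79,280],[0,0,0]],[22,[0,79,320],[0,0,0]],[22,[0,79,360],[0,0,0]]]'
python3 - <<'E'
from tgt import *
d=snap('wrist','w7.png');np.savez('w7.npz',**d)
delta(.090)
E
```

```text
time_s: 9.0
tool_pos: [0.4358, 0.2634, 0.2675]
tool_rot: [121.9, 89.8, -148.0]
force: [1.3, 0.6, -2.2]
grip_width: 0.025
pos [0.4336 0.2735 0.2671] goal [0.433  0.3621 0.2395] shift mm [28.  -0.6 88.5] turn [ 0.0957  0.0302 -0.5275] F [-0.44  9.45 -0.39] Fn [-1.28  9.37  0.29]
inj in nipple mm [-34.74 -87.56 123.64] ang 30.26 t 9.05 w 0.02556223322918073
```

View pics/w7.png

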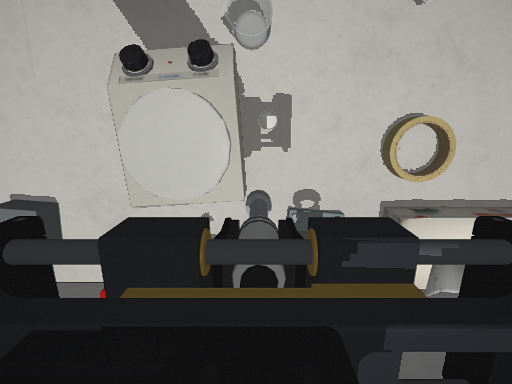

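```bash
python3 -m pendant '[[22,[0,0,40],[0.02,0.006,-0.11]],[22,[0,0,75],[0.04,0.012,-0.22]],[22,[5,0,88],[0.06,0.018,-0.33]],[22,[15,0,88],[0.08,0.024,-0.44]],[22,[26,0,88],[0.093,0.029,-0.527]],[22,[26,0,88],[0.093,0.029,-0.527]],[22,[26,0,88],[0.093,0.029,-0.527]],[22,[26,0,88],[0.093,0.029,-0.527]],[22,[26,0,88],[0.093,0.029,-0.527]]]'
python3 - <<'E'
from tgt import *
d=snap('wrist','w8.png');np.savez('w8.npz',**d)
d=snap('scene','s8.png')
delta(.080)
E
python3 -c "
import cv2
i=cv2.imread('pics/s8.png');cv2.imwrite('pics/s8z.png',cv2.resize(i[70:190,140:290],None,fx=5,fy=5,interpolation=cv2.INTER_CUBIC))"
```

```text
time_s: 9.8
tool_pos: [0.439, 0.3495, 0.2452]
tool_rot: [-90.3, 59.8, -5.8]
force: [0.0, 0.3, -1.9]
grip_width: 0.0251
pos [0.4388 0.3497 0.2452] goal [0.4379 0.3617 0.2309] shift mm [11.4  9.  11.9] turn [-0.0082 -0.007   0.0039] F [ 0.51  0.2  -1.92] Fn [-0.54  0.24 -1.91]
inj in nipple mm [  9.28 -12.73  91.51] ang 0.46 t 9.9 w 0.02528748748860155
```

View pics/w8.png

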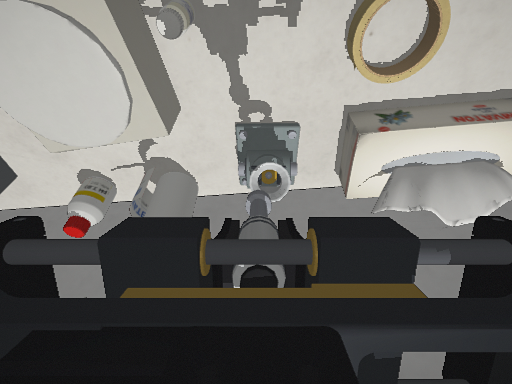

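View pics/s8z.png

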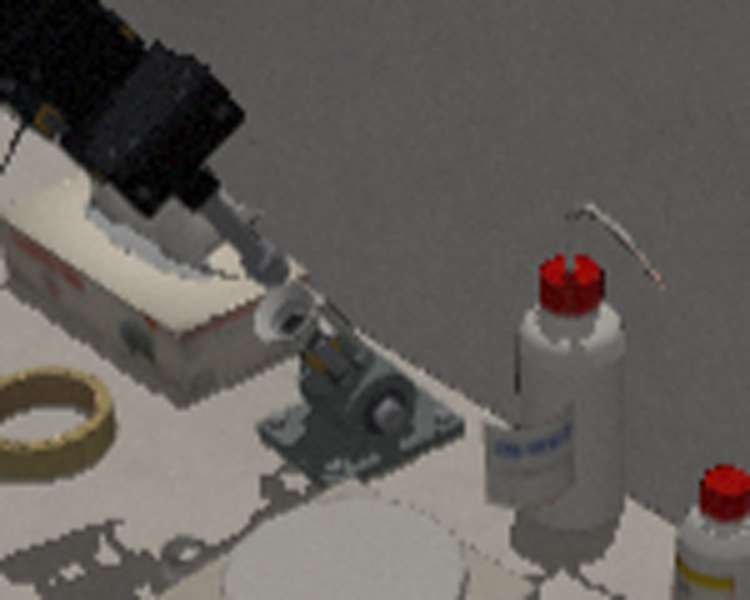

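```bash
python3 - <<'E'
from tgt import *
import fit
p,M,o=pose()
for f,u in [('w8.npz',(250,292,158,202))]:
    d=dict(np.load(f)); m=np.zeros((384,512),bool); m[u[2]:u[3],u[0]:u[1]]=1
    fit.fitd([(d,m)])
m=np.zeros((384,512),bool); m[185:300,225:285]=1
P=cloud(d,m); T=(P-p)@M*1000
for lo,hi in [(20,30),(30,45),(45,60),(60,75),(75,84),(84,92),(92,101),(101,108),(108,116)]:
    Q=T[(T[:,0]>lo)&(T[:,0]<hi)&(abs(T[:,1])<25)&(abs(T[:,2])<14)]
    if len(Q): print(lo,len(Q),'y',Q[:,1].min().round(1),Q[:,1].max().round(1),'z',np.percentile(Q[:,2],[0,2,98,100]).round(1), 'circ',cv2.minAreaRect(Q[:,1:].astype(np.float32))[0])
from scipy.optimize import least_squares
for r,lo,hi in [(7.5,30,82),(12,88,100)]:
    Q=T[(T[:,0]>lo)&(T[:,0]<hi)&(abs(T[:,2])<14)&(abs(T[:,1])<20)]
    rs=least_squares(lambda c: np.hypot(Q[:,1]-c[0]-c[2]*(Q[:,0]-60),Q[:,2]-c[1]-c[3]*(Q[:,0]-60))-r,[-2,0,0,0],loss='soft_l1'); print(r,rs.x.round(3),np.median(abs(rs.fun)),len(Q))
E
```

```text
1 178 [0.5052 0.3557 0.1171] [-5. 30.] 0.55
1 475 [0.5053 0.3557 0.1173] [-5. 30.] 0.57
1 465 [0.5053 0.3557 0.1173] [-5. 30.] 0.55
1 463 [0.5053 0.3557 0.1173] [-5. 30.] 0.55
1 462 [0.5053 0.3557 0.1173] [-5. 30.] 0.55
1 463 [0.5053 0.3557 0.1173] [-5. 30.] 0.55
0 463 [0.5057 0.3557 0.1176] [-5.16 32.27] 0.54
0 453 [0.5056 0.3556 0.1175] [-6.2  31.37] 0.56
0 460 [0.5056 0.3556 0.1175] [-5.26 31.43] 0.56
20 51 y 3.8 11.4 z [-10.3  -9.8  10.9  12.3] circ (7.8298726081848145, 1.2022829055786133)
30 27 y 3.2 5.6 z [-5.  -4.2  5.1  5.5] circ (4.543124198913574, 0.1811060905456543)
45 105 y -0.1 5.7 z [-6.8 -6.2  7.1  7.3] circ (3.037550926208496, 0.0890507698059082)
60 80 y -0.4 5.9 z [-6.6 -6.4  7.2  7.6] circ (2.9605555534362793, 0.6878762245178223)
75 47 y -0.2 5.7 z [-6.9 -6.8  7.3  7.4] circ (2.9107799530029297, 0.08575868606567383)
84 260 y -9.9 10.1 z [-11.7 -10.7  11.8  12. ] circ (0.15672683715820312, 0.22175121307373047)
92 49 y 1.0 10.0 z [-10.2 -10.   10.6  11.6] circ (6.004339218139648, 1.136220932006836)
101 7 y 4.2 9.3 z [-9.5 -9.   9.3  9.7] circ (6.905790328979492, 0.03779315948486328)
7.5 [-2.102e+00  3.970e-01 -1.000e-03 -3.000e-03] 0.10288100115400134 249
12 [-1.368  2.077 -0.027 -0.049] 0.14294809384069218 63
```

```bash
sed -i 's/E_=np.array.*; psi/E_=np.array([.5053,.3555,.1175]); psi/' tgt.py; python3 -c "
from tgt import *
delta(.070)"
```

```text
pos [0.4388 0.3497 0.2452] goal [0.4427 0.361  0.2221] shift mm [21.4  9.2 11.7] turn [-0.0082 -0.007   0.0039] F [ 0.51  0.2  -1.92] Fn [-0.54  0.24 -1.91]
inj in nipple mm [  9.48 -12.42  91.51] ang 0.46 t 9.9 w 0.02528748748860155
```

```bash
python3 -m pendant '[[22,[0,9,11.7],[-0.008,-0.007,0.004]],[22,[11,9,11.7],[-0.008,-0.007,0.004]],[22,[21,9,11.7],[-0.008,-0.007,0.004]],[22,[21,9,11.7],[-0.008,-0.007,0.004]],[22,[21,9,11.7],[-0.008,-0.007,0.004]],[22,[21,9,11.7],[-0.008,-0.007,0.004]]]'
python3 - <<'E'
from tgt import *
d=snap('wrist','w9.png');np.savez('w9.npz',**d)
delta(.040)
E
```

```text
time_s: 10.4
tool_pos: [0.4412, 0.3611, 0.221]
tool_rot: [-90.3, 60.0, -5.1]
force: [0.4, 0.5, -2.0]
grip_width: 0.0254
pos [0.4411 0.3614 0.2214] goal [0.4577 0.3597 0.1961] shift mm [30.2 -1.7 -0.3] turn [ 0.0029 -0.0001  0.    ] F [ 0.74 -0.8  -2.42] Fn [-0.51 -0.73 -2.49]
inj in nipple mm [-1.73  0.27 70.2 ] ang 0.0 t 10.45 w 0.02502421556739952
```

View pics/w9.png

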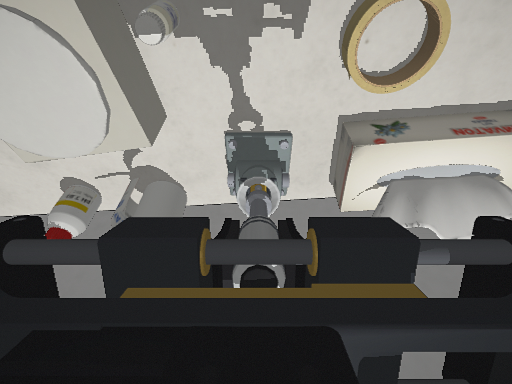

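```bash
python3 -m pendant '[[22,[0,-1.7,0],[0,0,0]],[22,[4,-1.7,0],[0,0,0]],[22,[9,-1.7,0],[0,0,0]],[22,[14,-1.7,0],[0,0,0]],[22,[19,-1.7,0],[0,0,0]],[22,[19,-1.7,0],[0,0,0]],[22,[19,-1.7,0],[0,0,0]]]'
python3 -c "
from tgt import *
delta(.040)"
```

```text
time_s: 11.03
tool_pos: [0.4519, 0.36, 0.205]
tool_rot: [-90.3, 60.0, -5.1]
force: [-0.7, -0.1, -2.5]
grip_width: 0.0254
pos [0.4519 0.36   0.205 ] goal [0.4577 0.3597 0.1961] shift mm [10.6 -0.5  0.1] turn [ 0.0033 -0.0011 -0.0007] F [-0.73 -0.06 -2.54] Fn [-1.9  -0.12 -1.84]
inj in nipple mm [-0.59 -0.24 50.58] ang 0.08 t 11.0333 w 0.025406965403784922
```

No contact; the coupler is at the hole. Continue through to about 38 mm.

```bash
python3 -m pendant '[[22,[4,-0.5,0],[0,0,0]],[22,[8,-0.5,0],[0,0,0]],[22,[12,-0.5,0],[0,0,0]],[22,[12,-0.5,0],[0,0,0]],[22,[12,-0.5,0],[0,0,0]]]'
python3 -c "
from tgt import *
delta(.020)"
```

```text
time_s: 11.45
tool_pos: [0.4584, 0.3596, 0.1951]
tool_rot: [-90.3, 60.0, -5.1]
force: [0.8, 0.4, -2.0]
grip_width: 0.0255
pos [0.4584 0.3596 0.1951] goal [0.4676 0.3588 0.1788] shift mm [18.8  0.1 -0. ] turn [ 0.0033 -0.0007 -0.0004] F [ 0.76  0.43 -1.98] Fn [-0.36  0.49 -2.08]
inj in nipple mm [ 0.07 -0.05 38.8 ] ang 0.05 t 11.45 w 0.025459535504633937
```

```bash
python3 -m pendant '[[22,[3,0,0],[0,0,0]],[22,[6,0,0],[0,0,0]],[22,[9,0,0],[0,0,0]],[22,[12,0,0],[0,0,0]],[22,[12,0,0],[0,0,0]],[22,[12,0,0],[0,0,0]]]'
python3 -c "
from tgt import *
delta(.010)"
```

```text
time_s: 11.95
tool_pos: [0.4642, 0.36, 0.1862]
tool_rot: [-90.1, 59.9, -4.9]
force: [-4.0, -1.6, 4.1]
grip_width: 0.025
pos [0.4642 0.36   0.1862] goal [0.4726 0.3584 0.1701] shift mm [18.2  0.7 -0.9] turn [0.0031 0.001  0.0009] F [-3.95 -1.59  4.13] Fn [-1.22 -1.93  5.48]
inj in nipple mm [ 0.75  1.04 28.17] ang 0.08 t 11.95 w 0.025013722619666234
```

```bash
python3 -m pendant '[[22,[3,0,0],[0,0,0]],[22,[6,0,0],[0,0,0]],[22,[9,0,0],[0,0,0]],[22,[12,0,0],[0,0,0]],[22,[12,0,0],[0,0,0]],[22,[12,0,0],[0,0,0]]]'
python3 -c "
from tgt import *
delta(.007)"
```

```text
time_s: 12.45
tool_pos: [0.4709, 0.3583, 0.1743]
tool_rot: [-90.2, 60.0, -5.1]
force: [2.9, -0.3, -4.0]
grip_width: 0.025
pos [0.4709 0.3583 0.1743] goal [0.4741 0.3582 0.1675] shift mm [7.4 0.6 0.2] turn [ 0.0029 -0.0006  0.0002] F [ 2.87 -0.29 -4.05] Fn [ 0.47 -0.04 -4.95]
inj in nipple mm [ 0.67 -0.24 14.42] ang 0.04 t 12.45 w 0.02498671508260748
```

```bash
python3 -m pendant '[[22,[2.5,0,0],[0,0,0]],[22,[5,0.5,0],[0,0,0]],[22,[7.5,0.5,0],[0,0,0]],[22,[10,0.5,0],[0,0,0]],[22,[11,0.5,0],[0,0,0]],[22,[11,0.5,0],[0,0,0]],[22,[11,0.5,0],[0,0,0]]]'
python3 -c "
from tgt import *
delta(.002)"
```

```text
time_s: 13.03
tool_pos: [0.4756, 0.3588, 0.1656]
tool_rot: [-90.1, 60.0, -4.9]
force: [-2.5, -1.3, 5.6]
grip_width: 0.0251
pos [0.4756 0.3588 0.1656] goal [0.4766 0.358  0.1632] shift mm [ 2.6  0.3 -0.7] turn [0.0031 0.0007 0.0008] F [-2.5  -1.29  5.56] Fn [ 0.72 -1.5   6.01]
inj in nipple mm [0.39 0.82 4.62] ang 0.06 t 13.0333 w 0.02505315077291899
```

```bash
python3 -m pendant '[[22,[1,0.3,-0.3],[0,0,0]],[22,[2,0.3,-0.3],[0,0,0]],[22,[3,0.3,-0.3],[0,0,0]],[22,[4,0.3,-0.3],[0,0,0]],[22,[4,0.3,-0.3],[0,0,0]],[22,[4,0.3,-0.3],[0,0,0]]]'
python3 - <<'E'
from tgt import *
delta(.002)
d=snap('scene','s10.png');w=snap('wrist','w10.png')
delta(.002)
i=d['image'];cv2.imwrite('pics/s10z.png',cv2.resize(i[90:180,160:270],None,fx=7,fy=6.6,interpolation=cv2.INTER_CUBIC))
E
```

```text
time_s: 13.53
tool_pos: [0.4772, 0.3588, 0.1629]
tool_rot: [-90.0, 59.9, -4.9]
force: [-5.6, -0.3, 8.5]
grip_width: 0.0253
pos [0.4772 0.3588 0.1629] goal [0.4766 0.358  0.1632] shift mm [-0.6  0.3 -0.8] turn [0.003  0.0013 0.0015] F [-5.56 -0.33  8.52] Fn [-0.51 -0.81 10.13]
inj in nipple mm [0.47 0.96 1.42] ang 0.11 t 13.5333 w 0.025256030670817345
pos [0.4772 0.3587 0.1628] goal [0.4766 0.358  0.1632] shift mm [-0.6  0.3 -0.8] turn [0.003  0.0013 0.0014] F [-5.06 -1.54  9.14] Fn [ 0.32 -1.98 10.37]
inj in nipple mm [0.41 0.93 1.41] ang 0.11 t 13.6333 w 0.02495762164185759
```

View pics/s10z.png

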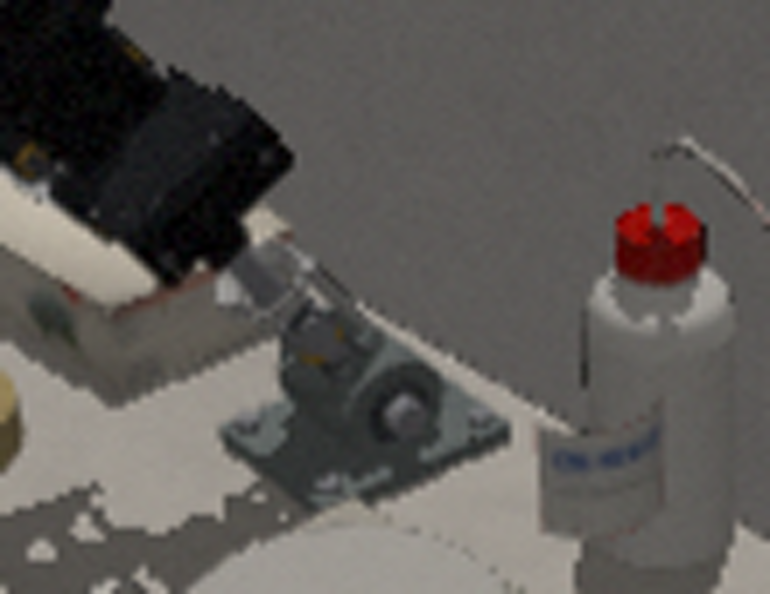

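View pics/w10.png

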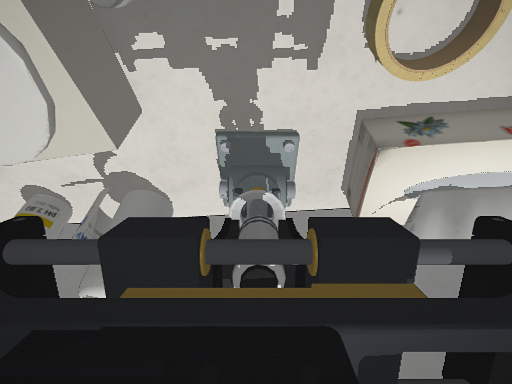

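```bash
python3 -m pendant '[[22,[0.5,0.2,-0.4],[0,0,0]],[22,[1,0.2,-0.4],[0,0,0]],[22,[1,0.2,-0.4],[0,0,0]],[22,[1,0.2,-0.4],[0,0,0]],[22,[1,0.2,-0.4],[0,0,0]]]'
python3 - <<'E'
from tgt import *
for i in range(3):
    w=snap('wrist','w11.png'); delta(.002)
p,M,o=pose(); m=np.zeros((384,512),bool); m[185:240,225:290]=1
T=(cloud(w,m)-p)@M*1000
s=(abs(T[:,2])<6)&(T[:,1]>-5)&(T[:,1]<8); h=np.histogram(T[s][:,0],np.arange(0,110,6)); print(h)
# handle lower edge (84 mm -> x=26): handle radius 13
s=(abs(T[:,2])<9)&(np.hypot(T[:,1]+2.1,T[:,2])>10.5)&(np.hypot(T[:,1]+2.1,T[:,2])<14)&(T[:,0]<60); print(np.percentile(T[s][:,0],[0,5,95,100]) if s.any() else '')
E
```

```text
time_s: 14.05
tool_pos: [0.4773, 0.3588, 0.1627]
tool_rot: [-90.0, 59.9, -4.8]
force: [-8.3, -1.9, 13.8]
grip_width: 0.0251
pos [0.4773 0.3588 0.1627] goal [0.4766 0.358  0.1632] shift mm [-0.7  0.3 -0.8] turn [0.003  0.0019 0.002 ] F [-7.8  -1.9  12.94] Fn [-0.12 -2.57 15.01]
inj in nipple mm [0.51 1.03 1.28] ang 0.16 t 14.1 w 0.02514348689686557
pos [0.4773 0.3588 0.1628] goal [0.4766 0.358  0.1632] shift mm [-0.7  0.3 -0.8] turn [0.003  0.0019 0.002 ] F [-8.56 -2.53 13.37] Fn [-0.51 -3.27 15.73]
inj in nipple mm [0.54 1.01 1.29] ang 0.16 t 14.15 w 0.025723557006666488
pos [0.4773 0.3588 0.1628] goal [0.4766 0.358  0.1632] shift mm [-0.7  0.3 -0.8] turn [0.003  0.0019 0.002 ] F [-6.96 -1.21 13.43] Fn [ 0.81 -1.81 15.05]
inj in nipple mm [0.54 1.05 1.29] ang 0.16 t 14.2 w 0.025059194760953234
(array([ 0,  0,  0,  0,  0,  0, 10, 38, 36, 33, 31, 27, 27, 25, 12,  0,  0,
        0]), array([  0,   6,  12,  18,  24,  30,  36,  42,  48,  54,  60,  66,  72,
        78,  84,  90,  96, 102, 108]))
[-14.2620121  -11.37166825  19.99982188  25.62841794]
```

```bash
python3 -m pendant '[[22,[0,0,-0.6],[0,0,0]],[22,[0,0,-1.2],[0,0,0]],[22,[0,0,-1.2],[0,0,0]],[22,[0,0,-1.2],[0,0,0]],[22,[0,0,-1.2],[0,0,0]]]'
python3 - <<'E'
from tgt import *
for i in range(3):
    w=optics.read_camera('top'); delta(.002)
for l in ['vial','bottle','dish']:
    q=models.masks_of('top',l)
    if q: P=cloud(w,q[0]['pixels']); print(l,round(q[0]['confidence'],2),np.percentile(P,[2,50,98],axis=0).round(3).tolist())
E
```

```text
time_s: 14.62
tool_pos: [0.4772, 0.3583, 0.1627]
tool_rot: [-89.8, 59.9, -4.6]
force: [-6.8, -0.9, 12.2]
grip_width: 0.0251
pos [0.4772 0.3584 0.1627] goal [0.4766 0.358  0.1632] shift mm [-0.7  0.3 -0.4] turn [0.0033 0.0035 0.0021] F [-7.29 -0.66 11.79] Fn [-0.34 -1.29 13.81]
inj in nipple mm [0.5 0.8 1.3] ang 0.24 t 14.6667 w 0.025142822107106146
pos [0.4772 0.3584 0.1628] goal [0.4766 0.358  0.1632] shift mm [-0.7  0.2 -0.5] turn [0.0033 0.0037 0.0021] F [-7.81 -1.15 11.02] Fn [-1.14 -1.83 13.38]
inj in nipple mm [0.48 0.87 1.34] ang 0.24 t 14.7167 w 0.02541457408779087
pos [0.4772 0.3584 0.1628] goal [0.4766 0.358  0.1632] shift mm [-0.7  0.3 -0.4] turn [0.0033 0.0036 0.0022] F [-7.05 -0.37 11.08] Fn [-0.51 -0.99 13.09]
inj in nipple mm [0.53 0.85 1.35] ang 0.24 t 14.7667 w 0.02540388927863343
vial 0.58 [[0.349, 0.26, 0.011], [0.361, 0.27, 0.058], [0.374, 0.282, 0.064]]
bottle 0.6 [[0.566, 0.037, 0.021], [0.583, 0.06, 0.075], [0.609, 0.085, 0.103]]
dish 0.7 [[0.331, -0.251, 0.007], [0.361, -0.221, 0.018], [0.387, -0.193, 0.023]]
```

```bash
python3 -c "
from cell import env
print(env.sign_off())"
```

```text
the job is handed in; nothing more can be done
None
```

I took the injector out of the stand, passed it through the guide eye and pressed it onto the nipple. I handed the job in at about 14.8 s with the injector still gripped and still pressed down.

**Pressed to the stop:**
- A further 1 mm of commanded push moved the tool only about 0.13 mm and raised the force by about 5 N, so the valve ring is at its stop.
- At hand-in the push along the nipple axis was about 15 N, weight allowed for. The ring's spring gives 10 N at its stop.
- The coupler's lower end measured 1.3 mm above the boss face, where the stop would put it at 2 mm. I take the difference as calibration error.

**Alignment:** the coupler was within about 1 mm of the nipple axis and 0.24° off it.

**Grip:** the grip was set to 50 N. A measurement of the handle edge after pressing showed no slip.

**Bystanders:** the vial, bottle and dish were within 3 mm of their starting positions in the top camera.

**Not confirmed:** the gripper hides the catches from the cameras, so I could not see them shut. I infer it from the depth reached and from the force pattern: resistance, then release, then the ring's spring force alone. A small sideways force of 1 to 2 N remained; re-centring reduced it but did not remove it.

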